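Strip the ratchet tape rack

TASK

Empty the bench tape rack. Work its ratchet lever to and fro (it drives one way and freewheels the other; try both) until the keeper's four arms stand midway between the posts, slide every roll and core up off its post, laying rolls that still have tape flat in the blue tray and dropping bare cardboard cores in the grey bin, then ratchet the keeper on until its arms cover the posts again. Turn the keeper only by the lever, and leave the other things on the bench where they are.

Things in the scene. Friction and masses are not known exactly. Their poses are not given: they have to be found in the camera images.
- rack: White rack screwed to the bench: a disc (radius 122 mm, 30 mm high) that carries four steel posts, joined to a gearbox with the ratchet. Origin under its middle; the disc's centre is at (0, -100 mm) and the ratchet's axis at (0, 110 mm) in its frame; z up.
- rack_centre (a point): Centre of the disc's top face, on the keeper's axis (30 mm above the bench). The posts stand on a circle of radius 90 mm about it, at 45, 135, 225 and 315 degrees from the rack's x axis.
- post0 (a point): Centre of the top of a steel post, 20 mm diameter, top 66 mm above the bench. A roll on it rests on a collar with its underside 34 mm above the bench.
- post1 (a point): Centre of the top of a steel post, 20 mm diameter, top 66 mm above the bench. A roll on it rests on a collar with its underside 34 mm above the bench.
- post2 (a point): Centre of the top of a steel post, 20 mm diameter, top 66 mm above the bench. A roll on it rests on a collar with its underside 34 mm above the bench.
- post3 (a point): Centre of the top of a steel post, 20 mm diameter, top 66 mm above the bench. A roll on it rests on a collar with its underside 34 mm above the bench.
- keeper (a joint): Angle (rad) of the magenta cross that turns above the rolls: 4 arms 16 mm wide, 108 mm long, 72 to 78 mm above the bench; hub radius 18 mm, top at 84 mm. Starts at 0, an arm over each post, and only grows to 6.5. Arms midway between posts at 0.785, over posts at 1.571, midway at 2.356, and so on. A brake holds it. Turns a quarter as far as the ratchet wheel.
- wheel (a joint): Angle (rad) of the dark ratchet wheel with 18 brass pins (one each 0.35 rad) under the lever; always four times the keeper's angle.
- lever (a joint): Angle (rad) of the ratchet lever about its upright axis, positive counter-clockwise from above, stops at -0.6 and 0.6; at 0 it points along the rack's -x. One way its sprung pawl catches a pin (after up to 0.35 rad of lost motion) and drives the wheel, with about 5 N at the knob; the other way it clicks over the pins and the wheel stays. Stays where left.
- lever_axis (a point): Point on the lever's axis, 30 mm above the bench.
- lever_knob (a point): Centre of the lever's orange upright knob, 20 mm diameter, 45 mm tall, centre 83 mm above the bench, 85 mm from the lever's axis; its round shape may turn in the grip.
- roll_green_mid (a point): Ring 25 mm high, bore 26 mm; this point is at its centre, half-way up; z is the ring's axis. Green tape roll, 56 mm outer diameter, 35 to 70 g; may be absent.
- roll_yellow_mid (a point): Ring 25 mm high, bore 26 mm; this point is at its centre, half-way up; z is the ring's axis. Yellow tape roll, 56 mm outer diameter, 35 to 70 g; may be absent.
- core_a_mid (a point): Ring 25 mm high, bore 26 mm; this point is at its centre, half-way up; z is the ring's axis. Bare brown cardboard core, 36 mm outer diameter, 20 g; may be absent.
- core_b_mid (a point): Ring 25 mm high, bore 26 mm; this point is at its centre, half-way up; z is the ring's axis. Bare brown cardboard core, 36 mm outer diameter, 20 g; may be absent.
- tray: Blue open tray, outside 186 (x) by 136 (y) by 24 mm high, walls and floor 4 mm, for rolls side by side along its x; loose, 0.5 kg. Origin at the centre of its underside, z up.
- bin: Grey open bin, outside 126 (x) by 106 (y) by 45 mm high, walls and floor 4 mm, for cores; loose, 0.5 kg. Origin at the centre of its underside, z up.
- dish_a: Petri dish, 90 mm diameter, 16 mm high, bystander; origin under its centre.
- dish_b: Petri dish of the same size on top of the first, bystander; origin under its centre.
- tip_box: Magenta box of pipette tips, 85 x 122 x 58 mm, bystander; origin under its centre.
- reagent: Glass reagent bottle, 64 mm diameter, 130 mm tall, bystander; origin under its centre.
- marker: Marker pen lying, 135 mm long, 12 mm thick, bystander; origin under its middle.
- jar: White jar, 52 mm diameter, 60 mm tall, bystander; origin under its centre.
There are look-alikes about, which are no part of the job. Of the things shaped like the part that bears roll_yellow_mid, the yellow one is meant. What is shaped like the part that bears core_b_mid but black is not meant.

How it is judged:
On the way, in this order (a step that is already met when the one before it is completed fails the run):
1. the keeper has been ratcheted round until its arms stand midway between the posts (within 10 degrees) ((value of joint keeper between 0.615 and 0.955 rad or value of joint keeper between 2.186 and 2.526 rad or value of joint keeper between 3.757 and 4.097 rad or value of joint keeper between 5.328 and 5.668 rad) and velocity of joint keeper between -0.05 and 0.05 rad/s), for 0.2 s.
2. every roll lies flat in the blue tray and every core is in the grey bin (x of roll_green_mid in the frame of tray between -0.067 and 0.067 m and y of roll_green_mid in the frame of tray between -0.042 and 0.042 m and z of roll_green_mid in the frame of tray between 0 and 0.028 m and (angle between roll_green_mid's own z axis and vertical below 0.2 rad or angle between roll_green_mid's own z axis and vertical above 2.94 rad) and x of roll_yellow_mid in the frame of tray between -0.067 and 0.067 m and y of roll_yellow_mid in the frame of tray between -0.042 and 0.042 m and z of roll_yellow_mid in the frame of tray between 0 and 0.028 m and (angle between roll_yellow_mid's own z axis and vertical below 0.2 rad or angle between roll_yellow_mid's own z axis and vertical above 2.94 rad) and x of core_a_mid in the frame of bin between -0.055 and 0.055 m and y of core_a_mid in the frame of bin between -0.045 and 0.045 m and z of core_a_mid in the frame of bin between 0 and 0.06 m and x of core_b_mid in the frame of bin between -0.055 and 0.055 m and y of core_b_mid in the frame of bin between -0.045 and 0.045 m and z of core_b_mid in the frame of bin between 0 and 0.06 m), for 0.2 s.
3. the keeper has been ratcheted on until its arms cover the posts (within 10 degrees) ((value of joint keeper between 1.401 and 1.741 rad or value of joint keeper between 2.972 and 3.312 rad or value of joint keeper between 4.542 and 4.882 rad or value of joint keeper between 6.113 and 6.453 rad) and velocity of joint keeper between -0.05 and 0.05 rad/s), for 0.2 s.
At the end, for the whole second after the job is handed in: Every roll present lies flat (within 0.2 rad) on the floor of the blue tray, every core present is inside the grey bin, all at rest, and the keeper's arms cover the posts within 10 degrees (all of step 2 and all of step 3 and linear speed of each of roll_green, roll_yellow, core_a, core_b below 0.02 m/s); the robot touches nothing.
It fails at once if the robot pushes the keeper itself (over 8 N) instead of turning it by the lever (contact force between the arm and keeper above 8 N).
It fails at once if the robot pushes the keeper itself (over 8 N) with its fingers (contact force between the fingers and keeper above 8 N).
It fails at once if a bystander is moved by more than 40 mm (distance of any of dish_a, dish_b, tip_box, reagent, marker, jar from where it was at the start of the episode above 0.04 m).
Of roll_green, roll_yellow, core_a, core_b only 2 to 4 are there at a start; the rules pass over those that are not, and their reading is None.
At some moment in a run one of tray, bin may be knocked a few centimetres aside while the robot is not near it.
Once in a run the grip may slacken for a moment while it holds something.
It also fails if it takes over 210 s, if anything falls off the work surface, if the arm or the gripper's body presses on something with over 40 N, if the wrist force passes 120 N, or if a joint passes its speed limit or range.

ROBOT

A 7-joint arm with a two-finger parallel gripper is mounted at the origin on the work surface. World frame = base frame: x ahead of the robot, y to its left, z up, the work surface at z = 0. Lengths are in m, angles in rad, forces in N, time in s.
With the tool pointing down it reaches from about 0.4 to 0.875 m from the base axis. Payload 19.3 kg.
Tool frame: the origin (TCP) lies midway between the tips of the shut fingers; the grasp point (between the pads) lies 19 mm behind it; x points along the fingers, y is the direction in which the jaws open and shut, and the axes are right-handed (so a half turn about x gives the same grasp; the last joint's range is limited). The gripper opens to 85 mm and grips with 20 to 120 N. Pads are 22 mm wide; open, the fingers measure 114 mm over their backs; the gripper's body (76 mm by 85 mm) begins 54 mm behind the grasp point. The pads swing forward as they close: fully open they stand 13 mm farther back than shut.
Start: joints at [1.077, 0.521, -0.036, 1.599, 0.021, 1.021, -0.113], TCP at [0.257, -0.57, 0.231] pointing down, gripper open.
Joint ranges: [-2.91, 2.91], [-0.3, 2.13], [-1.5, 1.42], [0.17, 2.43], [-1.26, 4.41], [0.16, 1.93], [-2.52, 2.52]. Speed limits (rad/s): [1.89, 1.89, 2.39, 2.39, 3.01, 3.01, 3.01].

INTERFACE

Orientations are given as [roll, pitch, yaw] about the fixed x, y, z axes, in that order (R = Rz(yaw) Ry(pitch) Rx(roll)).
In Python, from workcell import bot gives the robot as it stands. The module is installed in compiled form; this text tells all that it offers.
- The arm moves only by the tool servo_tool, never from a script. Its argument "targets" is a list of rows, each an object of numbers: "x", "y", "z": the shift along the tool's x, y, z as a fraction of full scale; "wx", "wy", "wz": the turn, a rotation vector about the tool's x, y, z as a fraction of full scale. A call has 1 to 12 rows; each row is the pose to reach, as a shift and turn from the pose measured when the call began, along the tool's axes at that moment, turning the shorter way round; what a row does not reach only later rows make up. Full scale, the value 1, is 40 cm for a shift and 360 degrees for a turn. A row lasts 1/8 s, in which the tool goes at most 62.5 mm and 10.7 degrees, less where a joint would pass 70% of its speed; a pose out of reach is approached as far as the arm can. A call with a number of a shift or a turn outside -1 to 1 is refused whole. A call with a gripper value outside its range is refused whole. "grip" is the gripper command: -1 is shut, 1 is fully open, values between are in proportion, set as the call begins (left out, the last holds). The fingers move at their own pace and stop on an object; "squeeze" is the grip in N (left out, the last holds). Time passes only in rows, so rows that repeat a pose let the fingers close. It gives the time, the measured TCP pose, the force and the opening at its end, in the units of the state.
- bot.observe(): the state, without advancing time (a new reading comes with each control period).
- bot.grab_frame(name): name is "side" or "top"; returns (picture, depth): 400x640x3 uint8, red, green, blue; 400x640 float32, m along the optical axis (not along the pixel's ray), 0 where there is no reading.
- bot.get_calibration(name): a dict with "intrinsics" (3x3 intrinsics, pixels), "R" (3x3) and "t" (3): a world point X has camera coordinates R X + t. Camera axes: x right, y down, z forward; pixel columns grow to the right and rows downward; lengths in m; the calibration is good to about 2 mm. A picture is of the moment at which its call begins. get_calibration takes no time and is no camera call.
- bot.job_done(): hands the job in, once; it reports no verdict.
Trained networks look in the newest picture that a camera, given by its name, has taken for a name from the list of things; names that differ only in an ending like _2 or _b are one class to them, and where a whole thing is asked for, a point or a joint stands for the part that bears it (a point fixed in the world has none). Each returns a list of dicts, best first, with "confidence" (0 to 1); they miss things now and then, are a little off and sometimes report something else, mostly with a low value. They report only what shows in the picture. A call takes as long as a camera call. They do not tell look-alikes from the thing itself.
- bot.trace(camera, target): "mask" (400x640 bool, what is visible of it) and "pixel" ([column, row] in pixels, amid what is visible of it).
The state is a dict: "clock": time; "qpos": joint angles; "qd": joint speeds; "joint_efforts": joint torques, N m; "position": TCP position; "tool_rot": TCP orientation; "force": force on the tool from outside, world axes, zero at the start; "moment": the same for the moment, N m; "grip_width": finger opening in m.
Only numpy, scipy, OpenCV 4.12 (cv2) and the standard library are available. Lean on these libraries where they do the work, as an engineer would, in place of code of your own. Each camera call takes 0.05 s, during which the arm holds its last target. There are 200 camera calls.

## Working session

There is one attempt and no reset: what is moved stays moved. The work goes in short steps, Python scripts to look and compute and a tool call to move; the robot and the scene stay as the last step left them, time stands still between calls to the robot, and variables do not carry over. Pictures are saved under pics/ and viewed, on a budget of 14 in all, crops included, one or two more only if the job needs it, and the job is handed in when it is done.

Besides the shell and the picture viewer there is one more tool, called as a command line: name --argument value ..., lists and objects as JSON in quotes. servo_tool: Moves the arm, as the interface text tells. Shift numbers are shares of 40 cm and turn numbers shares of 360 degrees, none past 1 either way. Its arguments: {"type":"object","properties":{"targets":{"type":"array"},"grip":{"type":"number"},"squeeze":{"type":"number"}},"required":["targets"]}

```bash
mkdir -p pics; cat > h.py <<'E'
import numpy as np, cv2
from workcell import bot
from scipy.spatial.transform import Rotation as Ro
def cal(n):
    c=bot.get_calibration(n); return np.array(c["intrinsics"]),np.array(c["R"]),np.array(c["t"])
def cloud(n,d):
    K,R,t=cal(n); v,u=np.mgrid[:400,:640]
    P=np.stack([(u-K[0,2])/K[0,0]*d,(v-K[1,2])/K[1,1]*d,d],-1)
    return (P-t)@R
def proj(n,X):
    K,R,t=cal(n); p=(R@np.array(X)+t); p=K@p; return p[:2]/p[2]
def save(n,name):
    im,d=bot.grab_frame(n); cv2.imwrite(f"pics/{name}.png",im[:,:,::-1]); return im,d
def rel(target,Rt=None):
    s=bot.observe(); r=Ro.from_euler('xyz',s["tool_rot"]).as_matrix()
    return r.T@(np.array(target)-np.array(s["position"]))/0.4
E
python3 - <<'E'
from h import *
s=bot.observe();print({k:np.round(v,3) for k,v in s.items()})
print(Ro.from_euler('xyz',s["tool_rot"]).as_matrix().round(2))
for n in("top","side"):
    im,d=save(n,n+"0"); P=cloud(n,d); np.save(n+"0.npy",P)
    K,R,t=cal(n);print(n,(-R.T@t).round(3),K[0,0], R[2].round(2))
    for k in ["rack","keeper","wheel","lever","roll_green_mid","roll_yellow_mid","core_a_mid","tray","bin","dish_a","tip_box","reagent","marker","jar"]:
        for r in bot.trace(n,k)[:4]:
            if r["confidence"]<.3: continue
            m=r["mask"]&(d>0); q=P[m]
            print(k,round(r["confidence"],2),np.round(r["pixel"]),m.sum(),np.median(q,0).round(3),q.min(0).round(3),q.max(0).round(3)) if m.any() else print(k,"none")
E
```

```text
{'clock': np.float64(0.0), 'qpos': array([ 1.077,  0.522, -0.036,  1.6  ,  0.021,  1.021, -0.113]), 'qd': array([-0.001, -0.001, -0.   ,  0.   ,  0.002,  0.   , -0.002]), 'joint_efforts': array([ 1.0000e-03, -9.2711e+01,  1.9800e+00, -3.6993e+01,  1.8000e-02,
        8.0000e-03, -0.0000e+00]), 'position': array([ 0.257, -0.569,  0.231]), 'tool_rot': array([-1.517,  1.57 ,  2.048]), 'force': array([ 0.144, -0.459, -0.159]), 'moment': array([-0.004,  0.01 , -0.018]), 'grip_width': np.float64(0.085)}
[[-0.    0.41 -0.91]
 [ 0.   -0.91 -0.41]
 [-1.   -0.    0.  ]]
top [0.494 0.012 1.521] 519.1110054127688 [ 0.05 -0.02 -1.  ]
rack 0.64 [276. 185.] 215 [0.58  0.112 0.063] [0.536 0.078 0.047] [0.625 0.144 0.111]
keeper 0.64 [362. 184.] 952 [ 0.586 -0.119  0.078] [ 0.5   -0.211  0.022] [ 0.675 -0.031  0.091]
keeper 0.34 [278. 186.] 212 [0.589 0.106 0.064] [0.538 0.078 0.037] [0.625 0.144 0.111]
wheel 0.85 [291. 178.] 554 [0.618 0.085 0.039] [0.575 0.048 0.024] [0.654 0.132 0.074]
lever 0.67 [274. 191.] 217 [0.574 0.118 0.064] [ 0.534  0.078 -0.002] [0.625 0.147 0.111]
roll_yellow_mid 0.6 [32
[... 2736 characters left out ...]
9  0.032] [ 0.296 -0.216 -0.003] [ 0.392 -0.093  0.036]
dish_a 0.48 [236. 312.] 237 [ 0.355 -0.209  0.009] [ 0.307 -0.217 -0.001] [ 0.392 -0.174  0.02 ]
dish_a 0.42 [340. 254.] 9097 [ 0.58  -0.129  0.03 ] [ 0.463 -0.24  -0.002] [0.703 0.228 0.107]
tip_box 0.66 [444. 317.] 3495 [ 0.724 -0.335  0.051] [ 0.685 -0.381  0.002] [ 0.781 -0.252  0.061]
reagent 0.6 [385. 173.] 939 [0.761 0.104 0.065] [ 0.736  0.089 -0.002] [0.854 0.305 0.131]
marker 0.8 [234. 196.] 270 [0.359 0.156 0.008] [ 0.295  0.141 -0.004] [0.422 0.186 0.014]
jar 0.62 [339. 140.] 306 [0.693 0.335 0.039] [ 0.671  0.323 -0.001] [0.746 0.44  0.062]
jar 0.42 [334. 194.] 439 [0.609 0.077 0.039] [0.57  0.046 0.027] [0.656 0.143 0.063]
```

```bash
python3 - <<'E'
from h import *
a=cv2.imread("pics/top0.png")[95:305,150:510];b=cv2.imread("pics/side0.png")[120:330,210:480]
cv2.imwrite("pics/t0.png",cv2.resize(a,None,fx=2.2,fy=2.2,interpolation=cv2.INTER_CUBIC))
cv2.imwrite("pics/s0.png",cv2.resize(b,None,fx=2.8,fy=2.8,interpolation=cv2.INTER_CUBIC))
E
```

```text
(no output)
```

View pics/t0.png

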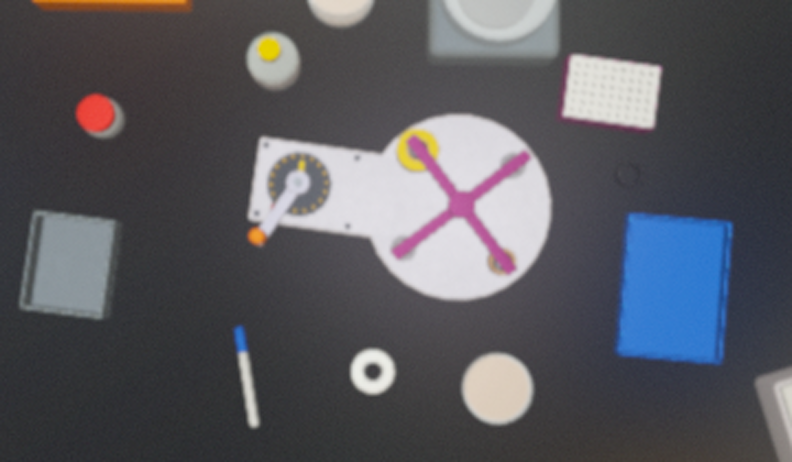

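View pics/s0.png

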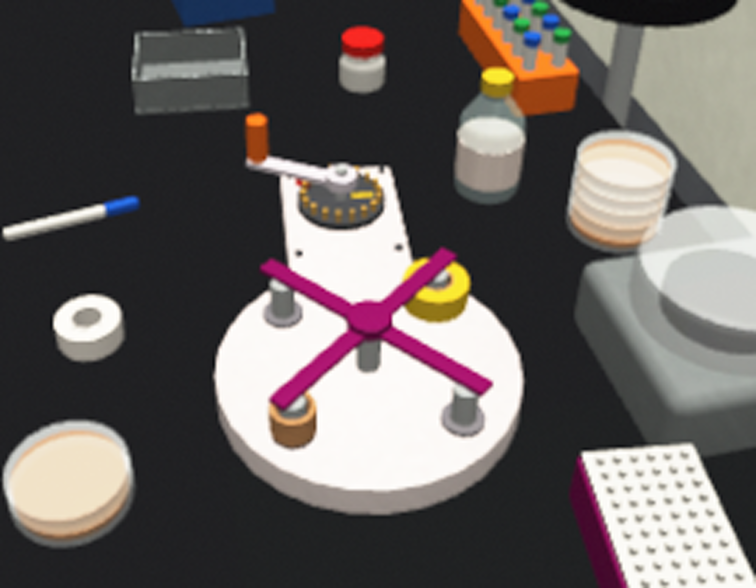

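The top crop shows the yellow roll at (418,150), a brown core at (500,262) and two empty posts. The white ring at (372,370) and the black ring at (627,175) are decoys. The lever knob is at (257,236). Next I measure the geometry.

```bash
cat >> h.py <<'E'
def hsv(im): return cv2.cvtColor(im,cv2.COLOR_RGB2HSV)
def measure(tag):
    """disc centre, keeper angle, knob, yellow, core, tray, bin from top+side"""
    out={}
    for n in("top","side"):
        im,d=save(n,tag+n); P=cloud(n,d); H=hsv(im); h,s,v=[H[...,i].astype(int) for i in range(3)]; z=P[...,2]; ok=d>0
        inr=np.hypot(P[...,0]-.587,P[...,1]+.12)<.115
        k=ok&inr&(h>140)&(h<172)&(s>120)&(z>.066)&(z<.09)
        q=P[k]; 
        if len(q)>50:
            a=np.arctan2(q[:,1]-C0[1],q[:,0]-C0[0]); r=np.hypot(q[:,0]-C0[0],q[:,1]-C0[1]); w=r>.035
            print(n,"keeper mean",q.mean(0).round(4),"ang4 deg",np.round(np.degrees(np.angle(np.mean(np.exp(4j*a[w]))))/4,2), w.sum())
        o=ok&(h<14)&(s>190)&(z>.07)&(z<.115)&(np.hypot(P[...,0]-.61,P[...,1]-.09)<.13)
        if o.any(): print(n,"knob",P[o].mean(0).round(4),P[o].max(0).round(3),o.sum())
        y=ok&(h>20)&(h<32)&(s>150)&(z>.005)&(z<.066)&(P[...,1]<0.03)
        if y.any(): print(n,"yellow",np.median(P[y],0).round(4),P[y].min(0).round(3),P[y].max(0).round(3),y.sum())
    return
C0=(.587,-.121)
E
python3 - <<'E'
from h import *
measure("m1")
P=np.load("top0.npy"); im=cv2.imread("pics/top0.png")
z=P[...,2]
# disc edge & gearbox: white points at z~.03
g=cv2.cvtColor(im,cv2.COLOR_BGR2HSV); wh=(abs(z-.03)<.008)&(g[...,2]>150)&(g[...,1]<60)&(P[...,1]<.15)&(P[...,1]>-.26)&(P[...,0]>.44)&(P[...,0]<.72)
q=P[wh]; 
c,(r)=cv2.minEnclosingCircle(q[(q[:,1]<-.13)][:,:2].astype(np.float32)) ; 
e=[]
for a in np.radians(np.arange(-160,20,4)):  # lower arc
    dd=(q[:,:2]-[.587,-.121]); t=np.arctan2(dd[:,1],dd[:,0]); rr=np.hypot(*dd.T)[abs(t-a)<.05]
    if len(rr): e.append(np.array([.587,-.121])+np.percentile(rr,98)*np.array([np.cos(a),np.sin(a)]))
e=np.array(e); A=np.c_[2*e,np.ones(len(e))]; s=np.linalg.lstsq(A,(e**2).sum(1),rcond=None)[0]; print("disc",s[:2],np.sqrt(s[2]+s[0]**2+s[1]**2))
for nm,k in(("tray","tray"),("bin","bin")):
    bot.grab_frame("top")
    for r in bot.trace("top",k)[:3]:
        m=r["mask"]; p=P[m&(z>-.01)]
        print(nm,round(r["confidence"],2),cv2.minAreaRect(p[:,:2].astype(np.float32)))
# axis: wheel mask
r=bot.trace("top","wheel")[0]; p=P[r["mask"]]; p=p[abs(p[:,2]-.039)<.01]; print("wheel",cv2.minEnclosingCircle(p[:,:2].astype(np.float32)))
E
```

```text
top keeper mean [ 0.5843 -0.1199  0.079 ] ang4 deg 37.46 278
top knob [0.5412 0.1467 0.1036] [0.541 0.147 0.104] 1
top yellow [ 0.1036 -0.3968  0.0123] [-0.017 -0.493  0.005] [ 0.678 -0.04   0.065] 3942
side keeper mean [ 0.5824 -0.1244  0.0787] ang4 deg 37.43 692
side knob [0.5395 0.1319 0.09  ] [0.549 0.148 0.107] 89
side yellow [ 0.1732 -0.3249  0.0124] [ 0.092 -0.35   0.005] [ 0.682 -0.036  0.062] 1132
disc [ 0.58558155 -0.11835   ] 0.11950899915283933
tray 0.97 ((0.49482637643814087, -0.23131774365901947), (0.48561176657676697, 0.18688957393169403), 85.22071838378906)
bin 0.9 ((0.48729369044303894, 0.23360931873321533), (0.437629371881485, 0.1305445283651352), 83.1583251953125)
bin 0.22 ((0.5657275319099426, 0.06674984842538834), (0.14511285722255707, 0.10533586889505386), 73.31717681884766)
wheel ((0.0, 0.0), 0.0)
```

```bash
cat >> h.py <<'E'
C=np.array([.585,-.1195]); YAW=np.radians(-7.55); AX=C+.21*np.array([-np.sin(YAW),np.cos(YAW)])
def knobpos(l):
    a=YAW+np.pi+l; return AX+.085*np.array([np.cos(a),np.sin(a)])
def lever(tag):
    for n in("top","side"):
        im,d=save(n,tag+n); H=hsv(im).astype(int)
        p0=proj(n,[*AX,.08]); v,u=np.mgrid[:400,:640]
        m=(H[...,0]<14)&(H[...,1]>150)&(H[...,2]>110)&(np.hypot(u-p0[0],v-p0[1])<70)
        _,L,S,_=cv2.connectedComponentsWithStats(m.astype(np.uint8)); 
        if len(S)<2: print(n,"no knob"); continue
        i=1+np.argmax(S[1:,4]); m=L==i; c=np.array([u[m].mean(),v[m].mean()])
        best=min((np.linalg.norm(proj(n,[*knobpos(l),.083])-c),l) for l in np.arange(-.7,.71,.01))
        print(n,"knob px",c.round(1),m.sum(),"lever %.2f resid %.1f"%best[::-1],knobpos(best[1]).round(4))
def tb(tag,P=None):
    im,d=save("top",tag); P=cloud("top",d); H=hsv(im).astype(int); z=P[...,2]; ok=d>0
    for k,c0 in(("tray",(.481,-.405)),("bin",(.504,.388))):
        rs=[r for r in bot.trace("top",k) if r["mask"].any()]
        rs=[(r,np.median(P[r["mask"]&ok],0)) for r in rs]
        rs=[r for r in rs if np.hypot(r[1][0]-c0[0],r[1][1]-c0[1])<.12]
        if not rs: print(k,"not found"); continue
        m=rs[0][0]["mask"]&ok; p=P[m]; p=p[(z[m]>-.012)&(z[m]<.06)&(np.hypot(p[:,0]-rs[0][1][0],p[:,1]-rs[0][1][1])<.13)]
        print(k,round(rs[0][0]["confidence"],2),cv2.minAreaRect(p[:,:2].astype(np.float32)),"med",np.median(p,0).round(4))
E
python3 - <<'E'
from h import *
lever("l1"); tb("tb1"); print(AX)
E
```

```text
top knob px [264.2 202.7] 9 lever -0.53 resid 2.5 [0.5455 0.1409]
side knob px [384.8 139.2] 241 lever -0.70 resid 83.7 [0.5553 0.1515]
tray 0.97 ((0.4816601276397705, -0.4082303047180176), (0.15041927993297577, 0.19405920803546906), 85.69135284423828) med [ 0.4812 -0.4061  0.0048]
bin 0.59 ((0.5062459111213684, 0.3936350643634796), (0.12571442127227783, 0.13360945880413055), 83.47038269042969) med [0.5052 0.391  0.0052]
[0.61259218 0.08867942]
```

servo_tool --targets '[{"x": 0,"y": -0.2,"z": -0.2,"wx": 0.02},{"x": 0,"y": -0.4,"z": -0.4,"wx": 0.045},{"x": 0,"y": -0.55,"z": -0.6,"wx": 0.067},{"x": 0,"y": -0.7,"z": -0.7,"wx": 0.088},{"x": 0,"y": -0.8,"z": -0.8,"wx": 0.088},{"x": 0,"y": -0.8,"z": -0.8,"wx": 0.088},{"x": 0,"y": -0.8,"z": -0.8,"wx": 0.088}]' --grip 0.3

```text
$.targets[0]: bad value
```

```bash
python3 -c "
from h import *
s=bot.observe();print(s['clock'],s['position'],Ro.from_euler('xyz',s['tool_rot']).as_matrix().round(3),s['grip_width'],rel([.545,.14,.14]))"
```

```text
2.1 [ 0.25698769 -0.5697028   0.23126612] [[-0.     0.411 -0.912]
 [ 0.    -0.912 -0.411]
 [-1.    -0.     0.   ]] 0.08536661092090295 [ 0.22825236 -1.32124954 -1.38589038]
```

servo_tool --targets '[{"x": 0,"y": -0.2,"z": -0.2,"wx": 0.02,"wy": 0,"wz": 0},{"x": 0,"y": -0.4,"z": -0.4,"wx": 0.045,"wy": 0,"wz": 0},{"x": 0,"y": -0.55,"z": -0.6,"wx": 0.067,"wy": 0,"wz": 0},{"x": 0,"y": -0.7,"z": -0.7,"wx": 0.088,"wy": 0,"wz": 0},{"x": 0,"y": -0.8,"z": -0.8,"wx": 0.088,"wy": 0,"wz": 0},{"x": 0,"y": -0.8,"z": -0.8,"wx": 0.088,"wy": 0,"wz": 0},{"x": 0,"y": -0.8,"z": -0.8,"wx": 0.088,"wy": 0,"wz": 0}]' --grip 0.3

```text
clock: 2.98
position: [0.4124, -0.1589, 0.2316]
tool_rot: [2.929, 1.57, -0.342]
force: [1.2, -1.0, 0.1]
grip_width: 0.0554
```

```bash
python3 -c "
from h import *
s=bot.observe();print(s['clock'],s['position'],Ro.from_euler('xyz',s['tool_rot']).as_matrix().round(3),s['grip_width'],rel([.545,.14,.14]))"
```

```text
2.975 [ 0.41241553 -0.15886348  0.2316117 ] [[ 0.001 -0.129 -0.992]
 [-0.    -0.992  0.129]
 [-1.     0.    -0.001]] 0.05542683896810102 [ 0.22908164 -0.7836942  -0.23218963]
```

servo_tool --targets '[{"x": 0,"y": -0.2,"z": -0.06,"wx": 0,"wy": 0,"wz": 0},{"x": 0,"y": -0.4,"z": -0.12,"wx": 0,"wy": 0,"wz": 0},{"x": 0.05,"y": -0.6,"z": -0.18,"wx": 0,"wy": 0,"wz": 0},{"x": 0.1,"y": -0.783,"z": -0.232,"wx": 0,"wy": 0,"wz": 0},{"x": 0.2,"y": -0.783,"z": -0.232,"wx": 0,"wy": 0,"wz": 0},{"x": 0.2,"y": -0.783,"z": -0.232,"wx": 0,"wy": 0,"wz": 0},{"x": 0.2,"y": -0.783,"z": -0.232,"wx": 0,"wy": 0,"wz": 0}]'

```text
clock: 3.85
position: [0.5443, 0.1419, 0.1499]
tool_rot: [0.248, 1.569, -3.019]
force: [0.1, 0.9, 0.7]
grip_width: 0.0557
```

```bash
python3 - <<'E'
from h import *
im,d=save("side","k1")
cv2.imwrite("pics/k1c.png",cv2.resize(cv2.imread("pics/k1.png")[90:270,220:420],None,fx=3,fy=3,interpolation=cv2.INTER_CUBIC))
print(bot.observe()["position"], rel([.545,.14,.07]))
E
```

```text
[0.54451023 0.14025514 0.15095315] [ 0.2023825   0.00033089 -0.00139583]
```

View pics/k1c.png

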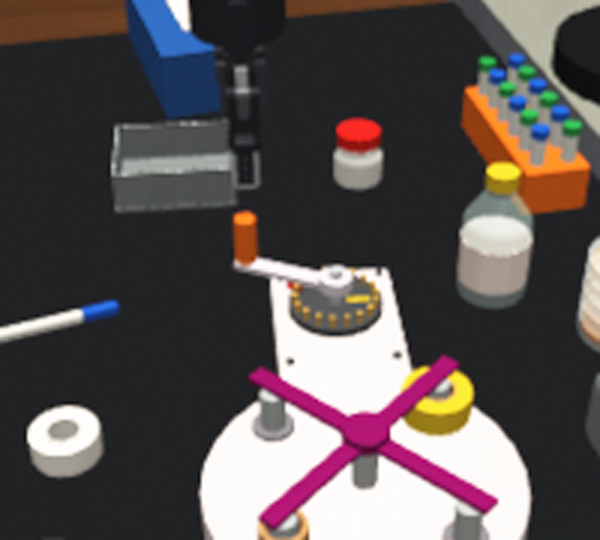

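The fingers at crop (245,185) are straight above the orange knob at (245,235). I descend and grip it.

servo_tool --targets '[{"x": 0.1,"y": 0,"z": 0,"wx": 0,"wy": 0,"wz": 0},{"x": 0.2,"y": 0,"z": 0,"wx": 0,"wy": 0,"wz": 0},{"x": 0.2,"y": 0,"z": 0,"wx": 0,"wy": 0,"wz": 0},{"x": 0.2,"y": 0,"z": 0,"wx": 0,"wy": 0,"wz": 0}]'

```text
clock: 4.4
position: [0.5453, 0.1398, 0.0728]
tool_rot: [2.983, 1.57, -0.288]
force: [0.6, -0.6, 0.4]
grip_width: 0.0553
```

servo_tool --targets '[{"x": 0,"y": 0,"z": 0,"wx": 0,"wy": 0,"wz": 0},{"x": 0,"y": 0,"z": 0,"wx": 0,"wy": 0,"wz": 0},{"x": 0,"y": 0,"z": 0,"wx": 0,"wy": 0,"wz": 0},{"x": 0,"y": 0,"z": 0,"wx": 0,"wy": 0,"wz": 0}]' --grip -1 --squeeze 30

```text
clock: 4.9
position: [0.5461, 0.1399, 0.074]
tool_rot: [-3.002, 1.568, 0.011]
force: [-0.9, -2.7, 12.6]
grip_width: 0.0198
```

```bash
python3 - <<'E'
from h import *
s=bot.observe();p=s["position"][:2];print(s["position"],s["grip_width"],s["force"],rel([.545,.14,.07]))
v=p-AX;l0=np.arctan2(v[1],v[0])-YAW-np.pi; l0=(l0+np.pi)%(2*np.pi)-np.pi;print("r",np.hypot(*v),"lever",l0)
R=Ro.from_euler('xyz',s["tool_rot"]).as_matrix()
for l in (-.5,-.4,-.3,-.2,-.1,0,.1,.2,.3,.4,.5,.57): 
    q=knobpos(l); print(l,q.round(3),(R.T@np.array([*(q-p),0])/.4).round(3))
E
```

```text
[0.54607294 0.13987585 0.07402501] 0.01981176871046631 [-0.87518574 -2.7306744  12.62715071] [1.00541356e-02 4.15278142e-05 2.73099081e-03]
r 0.08393976915197264 lever -0.5241856120075852
-0.5 [0.544 0.139] [-0.     0.003  0.005]
-0.4 [0.539 0.132] [-0.     0.022  0.014]
-0.3 [0.535 0.124] [-0.     0.042  0.021]
-0.2 [0.532 0.116] [-0.     0.063  0.027]
-0.1 [0.53  0.108] [-0.     0.084  0.03 ]
0 [0.528 0.1  ] [-0.     0.105  0.031]
0.1 [0.528 0.091] [-0.     0.126  0.03 ]
0.2 [0.528 0.083] [-0.     0.147  0.027]
0.3 [0.529 0.074] [-0.     0.168  0.022]
0.4 [0.531 0.066] [-0.     0.188  0.015]
0.5 [0.533 0.058] [-0.     0.207  0.005]
0.57 [0.536 0.053] [-0.     0.22  -0.002]
```

Gripped, 19.8 mm wide. The tips lightly touch the lever arm, so I raise 6 mm and swing positive.

servo_tool --targets '[{"x": -0.015,"y": 0.003,"z": 0.005,"wx": 0,"wy": 0,"wz": 0},{"x": -0.015,"y": 0.022,"z": 0.014,"wx": 0,"wy": 0,"wz": 0},{"x": -0.015,"y": 0.042,"z": 0.021,"wx": 0,"wy": 0,"wz": 0},{"x": -0.015,"y": 0.063,"z": 0.027,"wx": 0,"wy": 0,"wz": 0},{"x": -0.015,"y": 0.084,"z": 0.03,"wx": 0,"wy": 0,"wz": 0},{"x": -0.015,"y": 0.105,"z": 0.031,"wx": 0,"wy": 0,"wz": 0},{"x": -0.015,"y": 0.126,"z": 0.03,"wx": 0,"wy": 0,"wz": 0},{"x": -0.015,"y": 0.147,"z": 0.027,"wx": 0,"wy": 0,"wz": 0},{"x": -0.015,"y": 0.168,"z": 0.022,"wx": 0,"wy": 0,"wz": 0},{"x": -0.015,"y": 0.188,"z": 0.015,"wx": 0,"wy": 0,"wz": 0},{"x": -0.015,"y": 0.207,"z": 0.005,"wx": 0,"wy": 0,"wz": 0},{"x": -0.015,"y": 0.207,"z": 0.005,"wx": 0,"wy": 0,"wz": 0}]'

```text
clock: 6.4
position: [0.5328, 0.0583, 0.0799]
tool_rot: [-2.732, 1.569, 0.281]
force: [-2.6, 4.1, -4.4]
grip_width: 0.0189
```

```bash
cat >> h.py <<'E'
def kang(tag):
    n="side"; im,d=save(n,tag); P=cloud(n,d); H=hsv(im).astype(int); z=P[...,2]
    q=P[(d>0)&(H[...,0]>140)&(H[...,0]<172)&(H[...,1]>120)&(z>.066)&(z<.09)&(np.hypot(P[...,0]-C[0],P[...,1]-C[1])<.115)]
    m=q.mean(0); a=np.arctan2(q[:,1]-C[1],q[:,0]-C[0]); r=np.hypot(q[:,0]-C[0],q[:,1]-C[1]); w=r>.035
    k=np.degrees(np.angle(np.mean(np.exp(4j*a[w]))))/4-37.45
    s=bot.observe(); p=s["position"][:2]; v=p-AX; l=np.arctan2(v[1],v[0])-YAW-np.pi; l=(l+np.pi)%(2*np.pi)-np.pi
    print("keeper mod pi/2: %.3f"%(np.radians(k)%(np.pi/2)),len(q),"| lever %.3f r %.4f"%(l,np.hypot(*v)),s["clock"],s["position"].round(4),s["force"].round(1),s["grip_width"].round(4))
    return s,p
def strokes(ls):
    s=bot.observe();p=s["position"][:2];R=Ro.from_euler('xyz',s["tool_rot"]).as_matrix()
    for l in ls: print(l,(R.T@np.array([*(knobpos(l)-p),0])/.4).round(3))
E
python3 - <<'E'
from h import *
kang("ka1"); strokes([.4,.3,.2,.1,0,-.1,-.2,-.3,-.4,-.5,-.57])
E
```

```text
Traceback (most recent call last):
  File "h.py", line 63, in kang
    print("keeper mod pi/2: %.3f"%(np.radians(k)%(np.pi/2)),len(q),"| lever %.3f r %.4f"%(l,np.hypot(*v)),s["clock"],s["position"].round(4),s["force"].round(1),s["grip_width"].round(4))
                                                                                                                                                                ^^^^^^^^^^^^^^^^^^^^^
AttributeError: 'float' object has no attribute 'round'
```

```bash
sed -i 's/s\["grip_width"\].round(4)/round(float(s["grip_width"]),4)/' h.py; python3 - <<'E'
from h import *
kang("ka1"); strokes([.4,.3,.2,.1,0,-.1,-.2,-.3,-.4,-.5,-.57])
E
```

```text
keeper mod pi/2: 0.235 1009 | lever 0.494 r 0.0853 6.5 [0.5328 0.0584 0.0799] [-3.2  4.  -6.2] 0.0189
0.4 [-0.    -0.019  0.008]
0.3 [-0.    -0.038  0.015]
0.2 [-0.    -0.059  0.02 ]
0.1 [ 0.    -0.08   0.023]
0 [ 0.    -0.101  0.024]
-0.1 [ 0.    -0.123  0.023]
-0.2 [ 0.    -0.144  0.02 ]
-0.3 [ 0.    -0.164  0.015]
-0.4 [ 0.    -0.184  0.007]
-0.5 [ 0.    -0.203 -0.002]
-0.57 [ 0.    -0.216 -0.01 ]
```

Positive drives: the keeper is at 0.235. Freewheel back.

servo_tool --targets '[{"x": 0,"y": -0.019,"z": 0.008,"wx": 0,"wy": 0,"wz": 0},{"x": 0,"y": -0.038,"z": 0.015,"wx": 0,"wy": 0,"wz": 0},{"x": 0,"y": -0.059,"z": 0.02,"wx": 0,"wy": 0,"wz": 0},{"x": 0,"y": -0.08,"z": 0.023,"wx": 0,"wy": 0,"wz": 0},{"x": 0,"y": -0.101,"z": 0.024,"wx": 0,"wy": 0,"wz": 0},{"x": 0,"y": -0.123,"z": 0.023,"wx": 0,"wy": 0,"wz": 0},{"x": 0,"y": -0.144,"z": 0.02,"wx": 0,"wy": 0,"wz": 0},{"x": 0,"y": -0.164,"z": 0.015,"wx": 0,"wy": 0,"wz": 0},{"x": 0,"y": -0.184,"z": 0.007,"wx": 0,"wy": 0,"wz": 0},{"x": 0,"y": -0.203,"z": -0.002,"wx": 0,"wy": 0,"wz": 0},{"x": 0,"y": -0.216,"z": -0.01,"wx": 0,"wy": 0,"wz": 0},{"x": 0,"y": -0.216,"z": -0.01,"wx": 0,"wy": 0,"wz": 0}]'

```text
clock: 8.0
position: [0.5485, 0.1442, 0.0801]
tool_rot: [-2.718, 1.567, 0.296]
force: [1.7, -0.7, -3.8]
grip_width: 0.0188
```

```bash
python3 - <<'E'
from h import *
kang("ka2"); strokes([-.45,-.35,-.25,-.15,-.05,.05,.15,.25,.35,.45,.55])
E
```

```text
keeper mod pi/2: 0.235 1007 | lever -0.580 r 0.0848 8.05 [0.5484 0.144  0.0801] [ 2.4  0.8 -5. ] 0.0188
-0.45 [-0.     0.024  0.014]
-0.35 [-0.     0.043  0.022]
-0.25 [-0.     0.063  0.029]
-0.15 [-0.     0.084  0.033]
-0.05 [-0.     0.105  0.035]
0.05 [-0.     0.127  0.035]
0.15 [-0.     0.148  0.033]
0.25 [-0.     0.169  0.029]
0.35 [-0.     0.189  0.023]
0.45 [-0.     0.208  0.015]
0.55 [-0.     0.227  0.005]
```

servo_tool --targets '[{"x": 0,"y": 0.024,"z": 0.014,"wx": 0,"wy": 0,"wz": 0},{"x": 0,"y": 0.043,"z": 0.022,"wx": 0,"wy": 0,"wz": 0},{"x": 0,"y": 0.063,"z": 0.029,"wx": 0,"wy": 0,"wz": 0},{"x": 0,"y": 0.084,"z": 0.033,"wx": 0,"wy": 0,"wz": 0},{"x": 0,"y": 0.105,"z": 0.035,"wx": 0,"wy": 0,"wz": 0},{"x": 0,"y": 0.127,"z": 0.035,"wx": 0,"wy": 0,"wz": 0},{"x": 0,"y": 0.148,"z": 0.033,"wx": 0,"wy": 0,"wz": 0},{"x": 0,"y": 0.169,"z": 0.029,"wx": 0,"wy": 0,"wz": 0},{"x": 0,"y": 0.189,"z": 0.023,"wx": 0,"wy": 0,"wz": 0},{"x": 0,"y": 0.208,"z": 0.015,"wx": 0,"wy": 0,"wz": 0},{"x": 0,"y": 0.227,"z": 0.005,"wx": 0,"wy": 0,"wz": 0},{"x": 0,"y": 0.227,"z": 0.005,"wx": 0,"wy": 0,"wz": 0}]'

```text
clock: 9.55
position: [0.5341, 0.0546, 0.0801]
tool_rot: [-2.336, 1.568, 0.678]
force: [-5.1, 3.3, 2.5]
grip_width: 0.0186
```

```bash
python3 - <<'E'
from h import *
kang("ka3"); strokes([.45,.35,.25,.15,.05,-.05,-.15,-.25,-.35,-.45,-.55,-.58])
E
```

```text
keeper mod pi/2: 0.509 1009 | lever 0.540 r 0.0856 9.6 [0.534  0.0547 0.0801] [-5.8  2.1  2.3] 0.0192
0.45 [ 0.    -0.018  0.008]
0.35 [ 0.    -0.037  0.016]
0.25 [ 0.    -0.058  0.022]
0.15 [ 0.    -0.078  0.026]
0.05 [ 0.    -0.1    0.028]
-0.05 [ 0.    -0.121  0.028]
-0.15 [ 0.    -0.142  0.026]
-0.25 [ 0.    -0.163  0.022]
-0.35 [ 0.    -0.183  0.015]
-0.45 [ 0.    -0.202  0.007]
-0.55 [ 0.    -0.221 -0.003]
-0.58 [ 0.    -0.226 -0.007]
```

servo_tool --targets '[{"x": 0,"y": -0.018,"z": 0.008,"wx": 0,"wy": 0,"wz": 0},{"x": 0,"y": -0.037,"z": 0.016,"wx": 0,"wy": 0,"wz": 0},{"x": 0,"y": -0.058,"z": 0.022,"wx": 0,"wy": 0,"wz": 0},{"x": 0,"y": -0.078,"z": 0.026,"wx": 0,"wy": 0,"wz": 0},{"x": 0,"y": -0.1,"z": 0.028,"wx": 0,"wy": 0,"wz": 0},{"x": 0,"y": -0.121,"z": 0.028,"wx": 0,"wy": 0,"wz": 0},{"x": 0,"y": -0.142,"z": 0.026,"wx": 0,"wy": 0,"wz": 0},{"x": 0,"y": -0.163,"z": 0.022,"wx": 0,"wy": 0,"wz": 0},{"x": 0,"y": -0.183,"z": 0.015,"wx": 0,"wy": 0,"wz": 0},{"x": 0,"y": -0.202,"z": 0.007,"wx": 0,"wy": 0,"wz": 0},{"x": 0,"y": -0.221,"z": -0.003,"wx": 0,"wy": 0,"wz": 0},{"x": 0,"y": -0.221,"z": -0.003,"wx": 0,"wy": 0,"wz": 0}]'

```text
clock: 11.1
position: [0.5469, 0.1431, 0.0803]
tool_rot: [-2.323, 1.567, 0.692]
force: [-0.2, -1.1, -1.6]
grip_width: 0.0189
```

```bash
python3 - <<'E'
from h import *
kang("ka4"); strokes([-.45,-.35,-.25,-.15,-.05,.05,.15,.25,.35,.45,.55])
E
```

```text
keeper mod pi/2: 0.509 1008 | lever -0.556 r 0.0853 11.15 [0.5467 0.1428 0.0803] [ 0.  -0.7 -1.7] 0.0187
-0.45 [-0.    0.02  0.01]
-0.35 [-0.     0.04   0.019]
-0.25 [-0.     0.06   0.025]
-0.15 [-0.     0.081  0.029]
-0.05 [-0.     0.102  0.032]
0.05 [-0.     0.123  0.032]
0.15 [-0.     0.144  0.03 ]
0.25 [-0.     0.165  0.026]
0.35 [-0.001  0.185  0.019]
0.45 [-0.001  0.205  0.011]
0.55 [-0.001  0.224  0.001]
```

servo_tool --targets '[{"x": 0,"y": 0.02,"z": 0.01,"wx": 0,"wy": 0,"wz": 0},{"x": 0,"y": 0.04,"z": 0.019,"wx": 0,"wy": 0,"wz": 0},{"x": 0,"y": 0.06,"z": 0.025,"wx": 0,"wy": 0,"wz": 0},{"x": 0,"y": 0.081,"z": 0.029,"wx": 0,"wy": 0,"wz": 0},{"x": 0,"y": 0.102,"z": 0.032,"wx": 0,"wy": 0,"wz": 0},{"x": 0,"y": 0.123,"z": 0.032,"wx": 0,"wy": 0,"wz": 0},{"x": 0,"y": 0.144,"z": 0.03,"wx": 0,"wy": 0,"wz": 0},{"x": 0,"y": 0.165,"z": 0.026,"wx": 0,"wy": 0,"wz": 0},{"x": 0,"y": 0.185,"z": 0.019,"wx": 0,"wy": 0,"wz": 0},{"x": 0,"y": 0.205,"z": 0.011,"wx": 0,"wy": 0,"wz": 0},{"x": 0,"y": 0.224,"z": 0.001,"wx": 0,"wy": 0,"wz": 0},{"x": 0,"y": 0.224,"z": 0.001,"wx": 0,"wy": 0,"wz": 0}]'

```text
clock: 12.65
position: [0.5343, 0.0542, 0.0802]
tool_rot: [-2.04, 1.567, 0.975]
force: [-4.1, 3.6, 1.4]
grip_width: 0.0191
```

```bash
python3 - <<'E'
from h import *
kang("ka5"); strokes([.45,.35,.25,.15,.05,-.05,-.15,-.25,-.35,-.45,-.55,-.58])
E
```

```text
keeper mod pi/2: 0.771 999 | lever 0.545 r 0.0856 12.7 [0.5342 0.0543 0.0802] [-3.8  3.3  0.6] 0.0192
0.45 [ 0.    -0.019  0.008]
0.35 [ 0.    -0.038  0.016]
0.25 [ 0.    -0.059  0.023]
0.15 [ 0.    -0.079  0.027]
0.05 [ 0.    -0.101  0.029]
-0.05 [ 0.    -0.122  0.029]
-0.15 [ 0.    -0.143  0.026]
-0.25 [ 0.001 -0.164  0.022]
-0.35 [ 0.001 -0.184  0.016]
-0.45 [ 0.001 -0.203  0.007]
-0.55 [ 0.001 -0.222 -0.003]
-0.58 [ 0.001 -0.227 -0.007]
```

Keeper at 0.771, which is midway. I freewheel back, then release.

servo_tool --targets '[{"x": 0,"y": -0.019,"z": 0.008,"wx": 0,"wy": 0,"wz": 0},{"x": 0,"y": -0.038,"z": 0.016,"wx": 0,"wy": 0,"wz": 0},{"x": 0,"y": -0.059,"z": 0.023,"wx": 0,"wy": 0,"wz": 0},{"x": 0,"y": -0.079,"z": 0.027,"wx": 0,"wy": 0,"wz": 0},{"x": 0,"y": -0.101,"z": 0.029,"wx": 0,"wy": 0,"wz": 0},{"x": 0,"y": -0.122,"z": 0.029,"wx": 0,"wy": 0,"wz": 0},{"x": 0,"y": -0.143,"z": 0.026,"wx": 0,"wy": 0,"wz": 0},{"x": 0,"y": -0.164,"z": 0.022,"wx": 0,"wy": 0,"wz": 0},{"x": 0,"y": -0.184,"z": 0.016,"wx": 0,"wy": 0,"wz": 0},{"x": 0,"y": -0.203,"z": 0.007,"wx": 0,"wy": 0,"wz": 0},{"x": 0,"y": -0.222,"z": -0.003,"wx": 0,"wy": 0,"wz": 0},{"x": 0,"y": -0.222,"z": -0.003,"wx": 0,"wy": 0,"wz": 0}]'

```text
clock: 14.2
position: [0.5468, 0.1431, 0.0804]
tool_rot: [-2.02, 1.566, 0.997]
force: [-0.8, -1.5, -2.7]
grip_width: 0.0189
```

servo_tool --targets '[{"x": 0,"y": 0,"z": 0,"wx": 0,"wy": 0,"wz": 0},{"x": 0,"y": 0,"z": 0,"wx": 0,"wy": 0,"wz": 0},{"x": -0.1,"y": 0,"z": 0,"wx": 0,"wy": 0,"wz": 0},{"x": -0.2,"y": 0,"z": 0,"wx": 0,"wy": 0,"wz": 0},{"x": -0.3,"y": 0,"z": 0,"wx": 0,"wy": 0,"wz": 0},{"x": -0.3,"y": 0,"z": 0,"wx": 0,"wy": 0,"wz": 0}]' --grip 0.3

```text
clock: 14.95
position: [0.548, 0.1431, 0.2035]
tool_rot: [-2.402, 1.562, 0.615]
force: [0.0, -0.0, -0.7]
grip_width: 0.0554
```

```bash
python3 - <<'E'
from h import *
s,p=kang("ka6"); print(Ro.from_euler('xyz',s["tool_rot"]).as_matrix().round(3))
im,d=save("top","r1"); P=cloud("top",d); H=hsv(im).astype(int); z=P[...,2]
for nm,lo,hi,s0 in(("yellow",20,32,150),("brown",8,19,60)):
    m=(d>0)&(np.hypot(P[...,0]-C[0],P[...,1]-C[1])<.13)&(H[...,0]>=lo)&(H[...,0]<=hi)&(H[...,1]>s0)&(z>.04)&(z<.068)
    q=P[m]; print(nm,len(q)); 
    if len(q): print(q.mean(0).round(4),cv2.minEnclosingCircle(q[:,:2].astype(np.float32)),np.median(q[:,2]))
for i in range(4):
    a=YAW+np.pi/4+i*np.pi/2; print("post",i,(C+.09*np.array([np.cos(a),np.sin(a)])).round(4))
print(rel([.585+.09*np.cos(YAW+np.pi/4),-.1195+.09*np.sin(YAW+np.pi/4),.15]))
a=cv2.imread("pics/r1.png")[115:240,240:420]; cv2.imwrite("pics/r1c.png",cv2.resize(a,None,fx=4,fy=4,interpolation=cv2.INTER_CUBIC))
E
```

```text
keeper mod pi/2: 0.770 1003 | lever -0.560 r 0.0849 15.0 [0.5472 0.1428 0.2017] [-0.   0.4 -0.2] 0.0555
[[ 0.005 -0.125 -0.992]
 [ 0.004 -0.992  0.125]
 [-1.    -0.005 -0.004]]
yellow 143
[ 0.6547 -0.0631  0.0587] ((0.6555023193359375, -0.06278694421052933), 0.02509518899023533) 0.05835393833647448
brown 28
[ 0.5271 -0.1595  0.0572] ((0.582499623298645, -0.12629258632659912), 0.09749847650527954) 0.05816079683930616
post 0 [ 0.6564 -0.0648]
post 1 [ 0.5303 -0.0481]
post 2 [ 0.5136 -0.1742]
post 3 [ 0.6397 -0.1909]
[ 0.1252685   0.48069902 -0.3369058 ]
```

View pics/r1c.png

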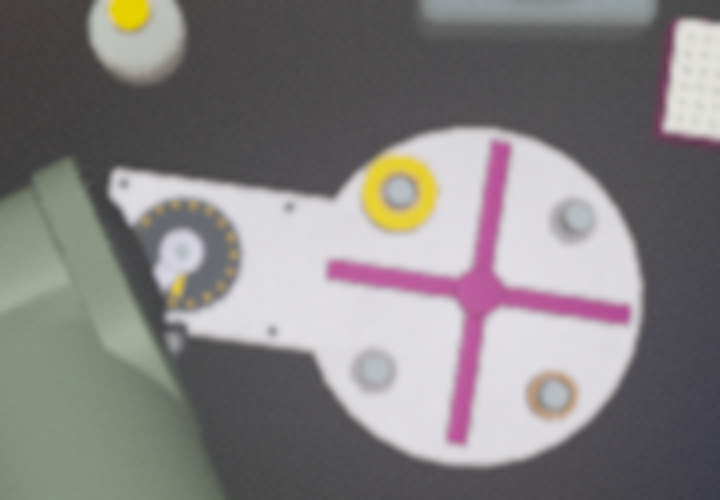

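The picture shows the arms midway, the yellow roll free on its post at crop (400,192), the core at (552,395) and the other two posts empty.

servo_tool --targets '[{"x": 0,"y": 0.1,"z": -0.07,"wx": 0.025,"wy": 0,"wz": 0},{"x": 0,"y": 0.2,"z": -0.14,"wx": 0.05,"wy": 0,"wz": 0},{"x": 0,"y": 0.3,"z": -0.21,"wx": 0.075,"wy": 0,"wz": 0},{"x": 0.04,"y": 0.4,"z": -0.28,"wx": 0.1,"wy": 0,"wz": 0},{"x": 0.08,"y": 0.479,"z": -0.336,"wx": 0.126,"wy": 0,"wz": 0},{"x": 0.12,"y": 0.479,"z": -0.336,"wx": 0.126,"wy": 0,"wz": 0},{"x": 0.12,"y": 0.479,"z": -0.336,"wx": 0.126,"wy": 0,"wz": 0},{"x": 0.12,"y": 0.479,"z": -0.336,"wx": 0.126,"wy": 0,"wz": 0}]' --grip 0.55

```text
clock: 16.05
position: [0.6561, -0.063, 0.1523]
tool_rot: [-1.281, 1.565, 0.946]
force: [-1.1, 0.0, 0.1]
grip_width: 0.0661
```

```bash
python3 - <<'E'
from h import *
s=bot.observe(); print(s["position"],s["grip_width"],Ro.from_euler('xyz',s["tool_rot"]).as_matrix().round(3)); print(rel([.656,-.064,.034]))
E
```

```text
[ 0.65610286 -0.06297378  0.15233996] 0.06614267429988437 [[ 0.003 -0.792 -0.61 ]
 [ 0.004 -0.61   0.792]
 [-1.    -0.005  0.002]]
[ 0.29583377  0.00328239 -0.00232746]
```

servo_tool --targets '[{"x": 0.08,"y": 0.003,"z": -0.002,"wx": 0,"wy": 0,"wz": 0},{"x": 0.16,"y": 0.003,"z": -0.002,"wx": 0,"wy": 0,"wz": 0},{"x": 0.24,"y": 0.003,"z": -0.002,"wx": 0,"wy": 0,"wz": 0},{"x": 0.295,"y": 0.003,"z": -0.002,"wx": 0,"wy": 0,"wz": 0},{"x": 0.295,"y": 0.003,"z": -0.002,"wx": 0,"wy": 0,"wz": 0},{"x": 0.295,"y": 0.003,"z": -0.002,"wx": 0,"wy": 0,"wz": 0}]'

```text
clock: 16.8
position: [0.6567, -0.0637, 0.0356]
tool_rot: [-1.477, 1.564, 0.75]
force: [0.4, 1.3, 0.8]
grip_width: 0.0661
```

servo_tool --targets '[{"x": 0,"y": 0,"z": 0,"wx": 0,"wy": 0,"wz": 0},{"x": 0,"y": 0,"z": 0,"wx": 0,"wy": 0,"wz": 0},{"x": 0,"y": 0,"z": 0,"wx": 0,"wy": 0,"wz": 0},{"x": 0,"y": 0,"z": 0,"wx": 0,"wy": 0,"wz": 0}]' --grip -1 --squeeze 40

```text
clock: 17.3
position: [0.6575, -0.0638, 0.0369]
tool_rot: [-1.645, 1.563, 0.582]
force: [-1.9, -0.1, 10.1]
grip_width: 0.0547
```

Gripped. Lift straight up.

servo_tool --targets '[{"x": -0.03,"y": 0,"z": 0,"wx": 0,"wy": 0,"wz": 0},{"x": -0.07,"y": 0,"z": 0,"wx": 0,"wy": 0,"wz": 0},{"x": -0.12,"y": 0,"z": 0,"wx": 0,"wy": 0,"wz": 0},{"x": -0.2,"y": 0,"z": 0,"wx": 0,"wy": 0,"wz": 0},{"x": -0.3,"y": 0,"z": 0,"wx": 0,"wy": 0,"wz": 0},{"x": -0.37,"y": 0,"z": 0,"wx": 0,"wy": 0,"wz": 0},{"x": -0.37,"y": 0,"z": 0,"wx": 0,"wy": 0,"wz": 0}]'

```text
clock: 18.18
position: [0.6576, -0.0646, 0.1885]
tool_rot: [-1.868, 1.559, 0.359]
force: [0.5, -0.8, -0.2]
grip_width: 0.0548
```

```bash
python3 - <<'E'
from h import *
tb("tb2"); s=bot.observe(); print(s["position"],s["grip_width"],s["force"],rel([.481,-.406,.18]))
save("side","y1"); cv2.imwrite("pics/y1c.png",cv2.imread("pics/y1.png"))
E
```

```text
tray 0.72 ((0.48126959800720215, -0.40398305654525757), (0.13959692418575287, 0.18586504459381104), 84.64311981201172) med [ 0.4788 -0.4076  0.0049]
bin 0.59 ((0.5071535706520081, 0.392228901386261), (0.12494364380836487, 0.13174210488796234), 82.35491943359375) med [0.5075 0.3903 0.0054]
[ 0.65616995 -0.06441565  0.18476455] 0.05499324665705813 [-0.38904822 -0.23857287 -0.65807346] [ 0.00559398  0.86801348 -0.40950036]
```

View pics/y1c.png

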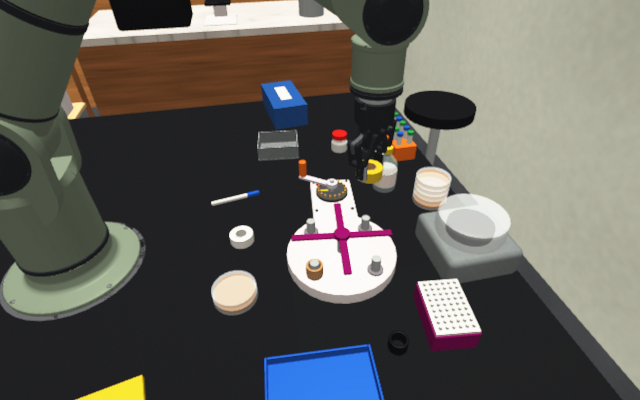

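The roll is held at (370,172), off the post, with the tray and bin unmoved. Over to the tray.

servo_tool --targets '[{"x": 0,"y": 0.1,"z": -0.05,"wx": 0,"wy": 0,"wz": 0},{"x": 0,"y": 0.22,"z": -0.1,"wx": 0,"wy": 0,"wz": 0},{"x": 0,"y": 0.34,"z": -0.16,"wx": 0,"wy": 0,"wz": 0},{"x": 0,"y": 0.46,"z": -0.22,"wx": 0,"wy": 0,"wz": 0},{"x": 0,"y": 0.58,"z": -0.27,"wx": 0,"wy": 0,"wz": 0},{"x": 0,"y": 0.7,"z": -0.33,"wx": 0,"wy": 0,"wz": 0},{"x": 0,"y": 0.8,"z": -0.38,"wx": 0,"wy": 0,"wz": 0},{"x": 0.05,"y": 0.867,"z": -0.41,"wx": 0,"wy": 0,"wz": 0},{"x": 0.1,"y": 0.867,"z": -0.41,"wx": 0,"wy": 0,"wz": 0},{"x": 0.1,"y": 0.867,"z": -0.41,"wx": 0,"wy": 0,"wz": 0}]'

```text
clock: 19.62
position: [0.4806, -0.4051, 0.1402]
tool_rot: [-1.04, 1.564, 1.187]
force: [-0.1, 0.1, 0.4]
grip_width: 0.0547
```

```bash
python3 - <<'E'
from h import *
tb("tb3"); s=bot.observe(); print(s["position"],s["grip_width"],s["force"],Ro.from_euler('xyz',s["tool_rot"]).as_matrix().round(3),rel([.481,-.406,.012]))
im,d=save("side","y2"); P=cloud("side",d); H=hsv(im).astype(int)
m=(d>0)&(H[...,0]>20)&(H[...,0]<32)&(H[...,1]>150)&(np.hypot(P[...,0]-.481,P[...,1]+.405)<.06)
print(m.sum(),P[m].min(0),P[m].max(0))
b=(d>0)&(H[...,0]>98)&(H[...,0]<118)&(H[...,1]>150)&(P[...,1]<-.25)&(P[...,2]>.015)&(P[...,2]<.03); print("tray rim side",P[b].min(0),P[b].max(0))
E
```

```text
tray 0.88 ((0.48141855001449585, -0.4029136598110199), (0.1395876407623291, 0.18918836116790771), 84.10084533691406) med [ 0.4723 -0.3912  0.005 ]
bin 0.6 ((0.507014274597168, 0.3856900930404663), (0.10736627131700516, 0.1259363889694214), 82.60275268554688) med [0.5076 0.3908 0.0053]
[ 0.48206434 -0.40547013  0.14251283] 0.05470553716001138 [ 0.00184334 -0.01227236 -0.64320416] [[ 0.006 -0.792 -0.611]
 [ 0.004 -0.611  0.792]
 [-1.    -0.007 -0.   ]] [0.32625256 0.00525872 0.00066788]
659 [ 0.45514898 -0.43253308  0.14432342] [ 0.51160273 -0.38019382  0.23782913]
tray rim side [ 0.38745374 -0.43859021  0.01505666] [ 0.577381   -0.32994495  0.02709058]
```

servo_tool --targets '[{"x": 0.1,"y": 0.003,"z": 0,"wx": 0,"wy": 0,"wz": 0},{"x": 0.2,"y": 0.003,"z": 0,"wx": 0,"wy": 0,"wz": 0},{"x": 0.27,"y": 0.003,"z": 0,"wx": 0,"wy": 0,"wz": 0},{"x": 0.31,"y": 0.003,"z": 0,"wx": 0,"wy": 0,"wz": 0},{"x": 0.328,"y": 0.003,"z": 0,"wx": 0,"wy": 0,"wz": 0},{"x": 0.33,"y": 0.003,"z": 0,"wx": 0,"wy": 0,"wz": 0},{"x": 0.33,"y": 0.003,"z": 0,"wx": 0,"wy": 0,"wz": 0}]'

```text
clock: 20.7
position: [0.4824, -0.4061, 0.0116]
tool_rot: [-1.818, 1.563, 0.41]
force: [-0.0, -0.5, -0.3]
grip_width: 0.055
```

servo_tool --targets '[{"x": 0,"y": 0,"z": 0,"wx": 0,"wy": 0,"wz": 0},{"x": 0,"y": 0,"z": 0,"wx": 0,"wy": 0,"wz": 0},{"x": 0,"y": 0,"z": 0,"wx": 0,"wy": 0,"wz": 0},{"x": -0.05,"y": 0,"z": 0,"wx": 0,"wy": 0,"wz": 0},{"x": -0.15,"y": 0,"z": 0,"wx": 0,"wy": 0,"wz": 0},{"x": -0.3,"y": 0,"z": 0,"wx": 0,"wy": 0,"wz": 0},{"x": -0.42,"y": 0,"z": 0,"wx": 0,"wy": 0,"wz": 0},{"x": -0.42,"y": 0,"z": 0,"wx": 0,"wy": 0,"wz": 0}]' --grip 0.6

```text
clock: 21.7
position: [0.4825, -0.4079, 0.1849]
tool_rot: [-2.311, 1.558, -0.083]
force: [0.5, 0.0, -0.6]
grip_width: 0.0687
```

```bash
python3 - <<'E'
from h import *
s=bot.observe(); print(s["clock"],s["position"],s["grip_width"])
im,d=save("side","y3"); P=cloud("side",d); H=hsv(im).astype(int)
m=(d>0)&(H[...,0]>20)&(H[...,0]<32)&(H[...,1]>150)&(np.hypot(P[...,0]-.481,P[...,1]+.405)<.08)
print(m.sum(),P[m].mean(0).round(3),P[m].min(0).round(3),P[m].max(0).round(3))
a=np.pi*1.25+YAW; c=C+.09*np.array([np.cos(a),np.sin(a)]); print(c,rel([*c,.2]))
q=P[(d>0)&(H[...,0]>=5)&(H[...,0]<=19)&(H[...,1]>60)&(H[...,1]<200)&(np.hypot(P[...,0]-c[0],P[...,1]-c[1])<.03)&(P[...,2]>.036)]
print(len(q),q.mean(0),q.min(0),q.max(0))
E
```

```text
21.7 [ 0.48252299 -0.4079046   0.18487777] 0.06868739901758711
471 [ 0.483 -0.402  0.029] [ 0.454 -0.425  0.01 ] [ 0.508 -0.378  0.033]
[ 0.51355041 -0.1742262 ] [-0.04252405 -0.41875608  0.4124584 ]<stdin>:8: RuntimeWarning: Mean of empty slice.
  ret = um.true_divide(
Traceback (most recent call last):
ValueError: zero-size array to reduction operation minimum which has no identity
```

```bash
cat >> h.py <<'E'
def level(heading):
    "rotvec (share of 360, tool axes) to point straight down with tool y at heading deg"
    s=bot.observe(); R=Ro.from_euler('xyz',s["tool_rot"]); h=np.radians(heading); y=np.array([np.cos(h),np.sin(h),0]); x=np.array([0,0,-1.])
    T=Ro.from_matrix(np.c_[x,y,np.cross(x,y)]); return ((R.inv()*T).as_rotvec()/(2*np.pi)).round(4)
E
python3 -c "
from h import *
print(level(-142.5))"
```

```text
[ 0.0004 -0.0009  0.0014]
```

servo_tool --targets '[{"x": -0.02,"y": -0.1,"z": 0.1,"wx": 0,"wy": 0,"wz": 0},{"x": -0.04,"y": -0.2,"z": 0.2,"wx": 0,"wy": 0,"wz": 0},{"x": -0.04,"y": -0.3,"z": 0.3,"wx": 0,"wy": 0,"wz": 0},{"x": -0.04,"y": -0.418,"z": 0.412,"wx": 0,"wy": 0,"wz": 0},{"x": -0.04,"y": -0.418,"z": 0.412,"wx": 0,"wy": 0,"wz": 0},{"x": -0.04,"y": -0.418,"z": 0.412,"wx": 0,"wy": 0,"wz": 0}]' --grip 0.2

```text
clock: 22.5
position: [0.5131, -0.1746, 0.1988]
tool_rot: [-2.153, 1.561, 0.076]
force: [0.2, 0.0, -0.4]
grip_width: 0.0511
```

```bash
python3 - <<'E'
from h import *
s=bot.observe(); print(s["clock"],s["position"],s["grip_width"],level(-142.5),rel([.5137,-.1737,.034]))
E
```

```text
22.5 [ 0.51311297 -0.1745749   0.19875617] 0.051149944562054316 [ 0.0004 -0.0008  0.0013] [0.41188701 0.00081575 0.00301436]
```

servo_tool --targets '[{"x": 0.1,"y": 0.001,"z": 0.003,"wx": 0,"wy": -0.0008,"wz": 0.0013},{"x": 0.2,"y": 0.001,"z": 0.003,"wx": 0,"wy": -0.0008,"wz": 0.0013},{"x": 0.3,"y": 0.001,"z": 0.003,"wx": 0,"wy": -0.0008,"wz": 0.0013},{"x": 0.37,"y": 0.001,"z": 0.003,"wx": 0,"wy": -0.0008,"wz": 0.0013},{"x": 0.404,"y": 0.001,"z": 0.003,"wx": 0,"wy": -0.0008,"wz": 0.0013},{"x": 0.404,"y": 0.001,"z": 0.003,"wx": 0,"wy": -0.0008,"wz": 0.0013},{"x": 0.404,"y": 0.001,"z": 0.003,"wx": 0,"wy": -0.0008,"wz": 0.0013}]'

```text
clock: 23.38
position: [0.5141, -0.1742, 0.0381]
tool_rot: [-2.72, 1.569, -0.492]
force: [-0.4, -0.3, -0.3]
grip_width: 0.0514
```

servo_tool --targets '[{"x": 0,"y": 0,"z": 0,"wx": 0,"wy": 0,"wz": 0},{"x": 0,"y": 0,"z": 0,"wx": 0,"wy": 0,"wz": 0},{"x": 0,"y": 0,"z": 0,"wx": 0,"wy": 0,"wz": 0},{"x": 0,"y": 0,"z": 0,"wx": 0,"wy": 0,"wz": 0}]' --grip -1 --squeeze 40

```text
clock: 23.88
position: [0.5146, -0.1745, 0.0392]
tool_rot: [-2.632, 1.568, -0.405]
force: [-2.1, 0.2, 8.7]
grip_width: 0.0352
```

servo_tool --targets '[{"x": -0.03,"y": 0,"z": 0,"wx": 0,"wy": 0,"wz": 0},{"x": -0.07,"y": 0,"z": 0,"wx": 0,"wy": 0,"wz": 0},{"x": -0.12,"y": 0,"z": 0,"wx": 0,"wy": 0,"wz": 0},{"x": -0.2,"y": 0,"z": 0,"wx": 0,"wy": 0,"wz": 0},{"x": -0.3,"y": 0,"z": 0,"wx": 0,"wy": 0,"wz": 0},{"x": -0.42,"y": 0,"z": 0,"wx": 0,"wy": 0,"wz": 0},{"x": -0.42,"y": 0,"z": 0,"wx": 0,"wy": 0,"wz": 0}]'

```text
clock: 24.75
position: [0.5157, -0.1748, 0.2118]
tool_rot: [-2.503, 1.561, -0.276]
force: [-0.2, 0.0, -0.6]
grip_width: 0.0349
```

```bash
python3 - <<'E'
from h import *
tb("tb4"); s=bot.observe(); print(s["position"],s["grip_width"],s["force"],rel([.507,.391,.2]))
save("side","c1"); cv2.imwrite("pics/c1c.png",cv2.imread("pics/c1.png")[60:400,180:500])
E
```

```text
tray 0.67 ((0.48114004731178284, -0.4247475862503052), (0.10661206394433975, 0.19380813837051392), 82.3006591796875) med [ 0.4761 -0.4328  0.0049]
bin 0.88 ((0.5060302019119263, 0.3926481008529663), (0.12213494628667831, 0.13114707171916962), 83.26229095458984) med [0.5072 0.3904 0.005 ]
[ 0.51381062 -0.17415084  0.20742148] 0.03523462067870729 [ 0.81391084 -0.19333423 -1.03557674] [ 0.0169773  -0.84912897  1.12940143]
```

View pics/c1c.png

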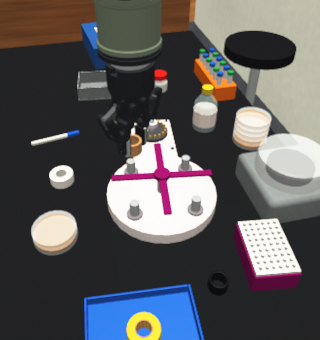

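The core is held at (133,145), all posts are bare, and the yellow roll lies flat in the tray at (143,325). On to the bin.

servo_tool --targets '[{"x": 0.01,"y": -0.08,"z": 0.11,"wx": 0,"wy": 0,"wz": 0},{"x": 0.01,"y": -0.16,"z": 0.22,"wx": 0,"wy": 0,"wz": 0},{"x": 0.01,"y": -0.24,"z": 0.33,"wx": 0,"wy": 0,"wz": 0},{"x": 0.01,"y": -0.33,"z": 0.44,"wx": 0,"wy": 0,"wz": 0},{"x": 0.01,"y": -0.41,"z": 0.55,"wx": 0,"wy": 0,"wz": 0},{"x": 0.01,"y": -0.5,"z": 0.66,"wx": 0,"wy": 0,"wz": 0},{"x": 0.01,"y": -0.58,"z": 0.77,"wx": 0,"wy": 0,"wz": 0},{"x": 0.01,"y": -0.66,"z": 0.88,"wx": 0,"wy": 0,"wz": 0},{"x": 0.01,"y": -0.73,"z": 0.97,"wx": 0,"wy": 0,"wz": 0},{"x": 0.01,"y": -0.73,"z": 0.97,"wx": 0,"wy": 0,"wz": 0}]'

```text
clock: 26.2
position: [0.5073, 0.3135, 0.2021]
tool_rot: [-2.929, 1.568, -0.701]
force: [1.5, 0.5, -0.1]
grip_width: 0.0352
```

```bash
python3 - <<'E'
from h import *
tb("tb5"); s=bot.observe(); print(s["position"],s["grip_width"],s["force"],rel([.507,.391,.035]),level(-142.5))
E
```

```text
tray 0.71 ((0.4793201982975006, -0.4067944288253784), (0.1449972689151764, 0.18935523927211761), 85.16546630859375) med [ 0.4809 -0.406   0.005 ]
bin 0.49 ((0.5064785480499268, 0.3557130694389343), (0.04857104271650314, 0.12629035115242004), 84.36512756347656) med [0.5478 0.3461 0.0068]
[0.5064159  0.31470042 0.20016838] 0.03535741711805899 [-0.63978157 -2.25514307  0.06088621] [ 0.41195698 -0.11964808  0.15121769] [ 0.0014 -0.0007 -0.0004]
```

servo_tool --targets '[{"x": 0,"y": -0.06,"z": 0.08,"wx": 0,"wy": 0,"wz": 0},{"x": 0.05,"y": -0.12,"z": 0.151,"wx": 0,"wy": 0,"wz": 0},{"x": 0.15,"y": -0.12,"z": 0.151,"wx": 0,"wy": 0,"wz": 0},{"x": 0.25,"y": -0.12,"z": 0.151,"wx": 0,"wy": 0,"wz": 0},{"x": 0.3,"y": -0.12,"z": 0.151,"wx": 0,"wy": 0,"wz": 0},{"x": 0.3,"y": -0.12,"z": 0.151,"wx": 0,"wy": 0,"wz": 0}]'

```text
clock: 27.1
position: [0.5071, 0.3902, 0.0792]
tool_rot: [2.41, 1.565, -1.64]
force: [-0.4, 0.5, 0.3]
grip_width: 0.0354
```

```bash
python3 - <<'E'
from h import *
save("side","b1");cv2.imwrite("pics/b1c.png",cv2.resize(cv2.imread("pics/b1.png")[90:190,220:360],None,fx=3.5,fy=3.5,interpolation=cv2.INTER_CUBIC))
s=bot.observe(); print(s["position"],s["grip_width"],s["force"])
E
```

```text
[0.50765623 0.39067205 0.08045435] 0.035351375295035806 [0.62136066 0.20810438 0.90248053]
```

View pics/b1c.png

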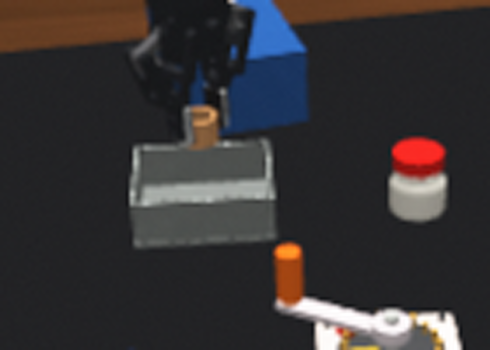

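The core at (203,128) hangs over the middle of the bin, which spans columns 133–275. Lower and release.

servo_tool --targets '[{"x": 0.05,"y": 0,"z": 0,"wx": 0,"wy": 0,"wz": 0},{"x": 0.1,"y": 0,"z": 0,"wx": 0,"wy": 0,"wz": 0},{"x": 0.12,"y": 0,"z": 0,"wx": 0,"wy": 0,"wz": 0},{"x": 0.12,"y": 0,"z": 0,"wx": 0,"wy": 0,"wz": 0}]'

```text
clock: 27.65
position: [0.5076, 0.3902, 0.0319]
tool_rot: [2.545, 1.565, -1.505]
force: [-0.0, 0.4, -0.3]
grip_width: 0.0353
```

servo_tool --targets '[{"x": 0,"y": 0,"z": 0,"wx": 0,"wy": 0,"wz": 0},{"x": 0,"y": 0,"z": 0,"wx": 0,"wy": 0,"wz": 0},{"x": 0,"y": 0,"z": 0,"wx": 0,"wy": 0,"wz": 0},{"x": -0.1,"y": 0,"z": 0,"wx": 0,"wy": 0,"wz": 0},{"x": -0.25,"y": 0,"z": 0,"wx": 0,"wy": 0,"wz": 0},{"x": -0.4,"y": 0,"z": 0,"wx": 0,"wy": 0,"wz": 0},{"x": -0.4,"y": 0,"z": 0,"wx": 0,"wy": 0,"wz": 0}]' --grip 0.15

```text
clock: 28.52
position: [0.509, 0.3917, 0.1962]
tool_rot: [-2.717, 1.565, -0.484]
force: [-1.1, 0.6, -0.4]
grip_width: 0.049
```

```bash
python3 - <<'E'
from h import *
s=bot.observe(); print(s["clock"],s["position"],s["grip_width"],rel([*knobpos(-.56),.2]),level(-97.5))
kang("ka7")
E
```

```text
28.525 [0.50895366 0.3916541  0.19618265] 0.04904639506509845 [-0.00744377  0.30711001 -0.5491509 ] [-0.1238 -0.0009  0.    ]
keeper mod pi/2: 0.771 1003 | lever -1.106 r 0.3204 28.575 [0.508  0.3915 0.1937] [-0.2 -0.4 -1. ] 0.049
```

Move to above the knob and check the bin and tray on the way.

servo_tool --targets '[{"x": 0,"y": 0.06,"z": -0.1,"wx": -0.025,"wy": 0,"wz": 0},{"x": 0,"y": 0.12,"z": -0.2,"wx": -0.05,"wy": 0,"wz": 0},{"x": 0,"y": 0.18,"z": -0.3,"wx": -0.075,"wy": 0,"wz": 0},{"x": 0,"y": 0.24,"z": -0.42,"wx": -0.1,"wy": 0,"wz": 0},{"x": 0.04,"y": 0.307,"z": -0.549,"wx": -0.124,"wy": -0.001,"wz": 0},{"x": 0.08,"y": 0.307,"z": -0.549,"wx": -0.124,"wy": -0.001,"wz": 0},{"x": 0.08,"y": 0.307,"z": -0.549,"wx": -0.124,"wy": -0.001,"wz": 0}]' --grip 0.3

```text
clock: 29.45
position: [0.5455, 0.1429, 0.1614]
tool_rot: [0.367, 1.565, -2.906]
force: [0.4, 0.3, 0.3]
grip_width: 0.0554
```

```bash
python3 - <<'E'
from h import *
tb("tb6"); save("side","f1"); a=cv2.imread("pics/f1.png")[90:400,200:460]; b=cv2.imread("pics/tb6.png")[150:280,120:250]
cv2.imwrite("pics/f1c.png",np.hstack([cv2.resize(a,(390,465)),cv2.resize(b,(390,390)).__class__(0) if False else cv2.copyMakeBorder(cv2.resize(b,(390,390)),0,75,0,0,0)]))
s=bot.observe(); print(s["position"],s["grip_width"],rel([*knobpos(-.56),.08]),level(-97.5))
E
```

```text
tray 0.87 ((0.4830320477485657, -0.40335965156555176), (0.1384149193763733, 0.18945284187793732), 85.26053619384766) med [ 0.4789 -0.407   0.005 ]
bin 0.64 ((0.5050483345985413, 0.38575705885887146), (0.10737133026123047, 0.1283230483531952), 83.12826538085938) med [0.5076 0.391  0.0052]
[0.54625395 0.14392552 0.16289612] 0.05566805119752111 [ 0.20723602  0.00195994 -0.00305183] [ 0.0005  0.0004 -0.0002]
```

View pics/f1c.png

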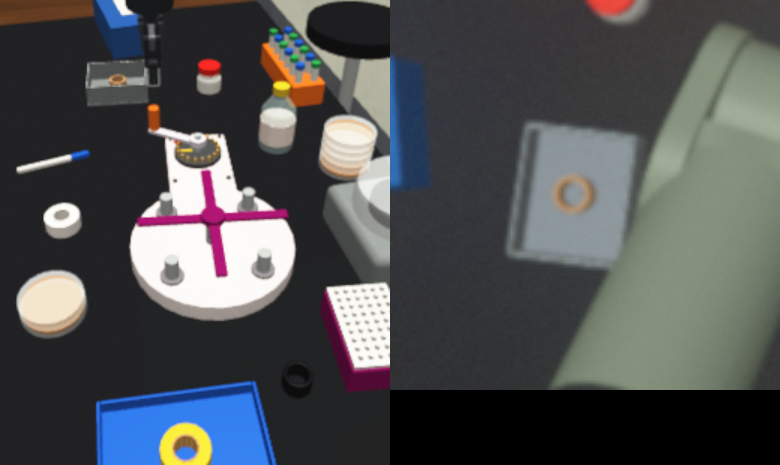

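The core lies in the bin at right-hand (573,193) and the roll is flat in the tray at (186,445). Now I grip the knob again, with TCP at 0.08.

servo_tool --targets '[{"x": 0.1,"y": 0.002,"z": -0.002,"wx": 0,"wy": 0,"wz": 0},{"x": 0.2,"y": 0.002,"z": -0.002,"wx": 0,"wy": 0,"wz": 0},{"x": 0.207,"y": 0.002,"z": -0.002,"wx": 0,"wy": 0,"wz": 0},{"x": 0.207,"y": 0.002,"z": -0.002,"wx": 0,"wy": 0,"wz": 0}]'

```text
clock: 30.15
position: [0.5472, 0.1432, 0.0813]
tool_rot: [0.694, 1.569, -2.575]
force: [1.1, 0.0, 1.5]
grip_width: 0.0559
```

servo_tool --targets '[{"x": 0,"y": 0,"z": 0,"wx": 0,"wy": 0,"wz": 0},{"x": 0,"y": 0,"z": 0,"wx": 0,"wy": 0,"wz": 0},{"x": 0,"y": 0,"z": 0,"wx": 0,"wy": 0,"wz": 0},{"x": 0,"y": 0,"z": 0,"wx": 0,"wy": 0,"wz": 0}]' --grip -1 --squeeze 30

```text
clock: 30.65
position: [0.5477, 0.1434, 0.0823]
tool_rot: [0.488, 1.57, -2.781]
force: [-1.8, 0.4, 12.0]
grip_width: 0.0188
```

```bash
python3 - <<'E'
from h import *
kang("ka8"); strokes([-.45,-.35,-.25,-.15,-.05,.05,.15,.25,.35,.45,.55])
E
```

```text
keeper mod pi/2: 0.770 1002 | lever -0.569 r 0.0849 30.7 [0.5477 0.1434 0.0823] [-2.5  1.2 11.5] 0.0188
-0.45 [0.    0.022 0.013]
-0.35 [0.    0.041 0.021]
-0.25 [0.    0.062 0.027]
-0.15 [0.    0.082 0.032]
-0.05 [0.    0.104 0.034]
0.05 [0.    0.125 0.034]
0.15 [0.    0.146 0.032]
0.25 [0.    0.167 0.028]
0.35 [0.    0.187 0.022]
0.45 [0.    0.207 0.013]
0.55 [0.    0.225 0.003]
```

servo_tool --targets '[{"x": 0,"y": 0.022,"z": 0.013,"wx": 0,"wy": 0,"wz": 0},{"x": 0,"y": 0.041,"z": 0.021,"wx": 0,"wy": 0,"wz": 0},{"x": 0,"y": 0.062,"z": 0.027,"wx": 0,"wy": 0,"wz": 0},{"x": 0,"y": 0.082,"z": 0.032,"wx": 0,"wy": 0,"wz": 0},{"x": 0,"y": 0.104,"z": 0.034,"wx": 0,"wy": 0,"wz": 0},{"x": 0,"y": 0.125,"z": 0.034,"wx": 0,"wy": 0,"wz": 0},{"x": 0,"y": 0.146,"z": 0.032,"wx": 0,"wy": 0,"wz": 0},{"x": 0,"y": 0.167,"z": 0.028,"wx": 0,"wy": 0,"wz": 0},{"x": 0,"y": 0.187,"z": 0.022,"wx": 0,"wy": 0,"wz": 0},{"x": 0,"y": 0.207,"z": 0.013,"wx": 0,"wy": 0,"wz": 0},{"x": 0,"y": 0.225,"z": 0.003,"wx": 0,"wy": 0,"wz": 0},{"x": 0,"y": 0.225,"z": 0.003,"wx": 0,"wy": 0,"wz": 0}]'

```text
clock: 32.2
position: [0.5347, 0.0547, 0.0824]
tool_rot: [-0.504, 1.569, 2.51]
force: [-1.4, 3.7, -0.6]
grip_width: 0.0193
```

servo_tool --targets '[{"x": 0,"y": -0.019,"z": 0.008,"wx": 0,"wy": 0,"wz": 0},{"x": 0,"y": -0.038,"z": 0.016,"wx": 0,"wy": 0,"wz": 0},{"x": 0,"y": -0.059,"z": 0.023,"wx": 0,"wy": 0,"wz": 0},{"x": 0,"y": -0.079,"z": 0.027,"wx": 0,"wy": 0,"wz": 0},{"x": 0,"y": -0.101,"z": 0.029,"wx": 0,"wy": 0,"wz": 0},{"x": 0,"y": -0.122,"z": 0.029,"wx": 0,"wy": 0,"wz": 0},{"x": 0,"y": -0.143,"z": 0.026,"wx": 0,"wy": 0,"wz": 0},{"x": 0,"y": -0.164,"z": 0.022,"wx": 0,"wy": 0,"wz": 0},{"x": 0,"y": -0.184,"z": 0.016,"wx": 0,"wy": 0,"wz": 0},{"x": 0,"y": -0.203,"z": 0.007,"wx": 0,"wy": 0,"wz": 0},{"x": 0,"y": -0.222,"z": -0.003,"wx": 0,"wy": 0,"wz": 0},{"x": 0,"y": -0.222,"z": -0.003,"wx": 0,"wy": 0,"wz": 0}]'

```text
clock: 33.7
position: [0.5477, 0.1432, 0.0826]
tool_rot: [-0.864, 1.569, 2.151]
force: [0.1, -1.1, 0.8]
grip_width: 0.0184
```

```bash
python3 - <<'E'
from h import *
kang("ka9"); strokes([-.45,-.35,-.25,-.15,-.05,.05,.15,.25,.35,.45,.55])
E
```

```text
keeper mod pi/2: 1.031 1005 | lever -0.563 r 0.0847 33.75 [0.5475 0.1429 0.0826] [ 0.7 -0.1  0.1] 0.0186
-0.45 [-0.     0.021  0.012]
-0.35 [-0.     0.04   0.021]
-0.25 [-0.     0.06   0.027]
-0.15 [-0.     0.081  0.031]
-0.05 [-0.     0.102  0.034]
0.05 [-0.     0.124  0.034]
0.15 [-0.     0.145  0.032]
0.25 [-0.     0.166  0.028]
0.35 [-0.     0.186  0.021]
0.45 [-0.     0.205  0.013]
0.55 [-0.     0.224  0.003]
```

servo_tool --targets '[{"x": 0,"y": 0.021,"z": 0.012,"wx": 0,"wy": 0,"wz": 0},{"x": 0,"y": 0.04,"z": 0.021,"wx": 0,"wy": 0,"wz": 0},{"x": 0,"y": 0.06,"z": 0.027,"wx": 0,"wy": 0,"wz": 0},{"x": 0,"y": 0.081,"z": 0.031,"wx": 0,"wy": 0,"wz": 0},{"x": 0,"y": 0.102,"z": 0.034,"wx": 0,"wy": 0,"wz": 0},{"x": 0,"y": 0.124,"z": 0.034,"wx": 0,"wy": 0,"wz": 0},{"x": 0,"y": 0.145,"z": 0.032,"wx": 0,"wy": 0,"wz": 0},{"x": 0,"y": 0.166,"z": 0.028,"wx": 0,"wy": 0,"wz": 0},{"x": 0,"y": 0.186,"z": 0.021,"wx": 0,"wy": 0,"wz": 0},{"x": 0,"y": 0.205,"z": 0.013,"wx": 0,"wy": 0,"wz": 0},{"x": 0,"y": 0.224,"z": 0.003,"wx": 0,"wy": 0,"wz": 0},{"x": 0,"y": 0.224,"z": 0.003,"wx": 0,"wy": 0,"wz": 0}]'

```text
clock: 35.25
position: [0.5342, 0.0543, 0.0824]
tool_rot: [-0.797, 1.567, 2.218]
force: [-2.6, 2.9, -0.6]
grip_width: 0.0188
```

servo_tool --targets '[{"x": 0,"y": -0.019,"z": 0.008,"wx": 0,"wy": 0,"wz": 0},{"x": 0,"y": -0.038,"z": 0.016,"wx": 0,"wy": 0,"wz": 0},{"x": 0,"y": -0.059,"z": 0.023,"wx": 0,"wy": 0,"wz": 0},{"x": 0,"y": -0.079,"z": 0.027,"wx": 0,"wy": 0,"wz": 0},{"x": 0,"y": -0.101,"z": 0.029,"wx": 0,"wy": 0,"wz": 0},{"x": 0,"y": -0.122,"z": 0.029,"wx": 0,"wy": 0,"wz": 0},{"x": 0,"y": -0.143,"z": 0.026,"wx": 0,"wy": 0,"wz": 0},{"x": 0,"y": -0.164,"z": 0.022,"wx": 0,"wy": 0,"wz": 0},{"x": 0,"y": -0.184,"z": 0.016,"wx": 0,"wy": 0,"wz": 0},{"x": 0,"y": -0.203,"z": 0.007,"wx": 0,"wy": 0,"wz": 0},{"x": 0,"y": -0.222,"z": -0.003,"wx": 0,"wy": 0,"wz": 0},{"x": 0,"y": -0.222,"z": -0.003,"wx": 0,"wy": 0,"wz": 0}]'

```text
clock: 36.75
position: [0.547, 0.143, 0.0826]
tool_rot: [-0.919, 1.567, 2.096]
force: [-0.6, 0.1, -0.4]
grip_width: 0.019
```

```bash
python3 - <<'E'
from h import *
kang("ka10"); strokes([-.45,-.35,-.25,-.15,-.05,.05,.15,.25,.35,.45,.55])
E
```

```text
keeper mod pi/2: 1.291 1016 | lever -0.555 r 0.0852 36.8 [0.5468 0.1427 0.0826] [-0.3 -0.1 -1.9] 0.0188
-0.45 [-0.     0.02   0.011]
-0.35 [-0.     0.039  0.019]
-0.25 [-0.     0.06   0.025]
-0.15 [-0.    0.08  0.03]
-0.05 [-0.     0.101  0.032]
0.05 [-0.     0.123  0.032]
0.15 [-0.     0.144  0.03 ]
0.25 [-0.     0.165  0.026]
0.35 [-0.     0.185  0.02 ]
0.45 [-0.001  0.205  0.012]
0.55 [-0.001  0.223  0.002]
```

servo_tool --targets '[{"x": 0,"y": 0.02,"z": 0.011,"wx": 0,"wy": 0,"wz": 0},{"x": 0,"y": 0.039,"z": 0.019,"wx": 0,"wy": 0,"wz": 0},{"x": 0,"y": 0.06,"z": 0.025,"wx": 0,"wy": 0,"wz": 0},{"x": 0,"y": 0.08,"z": 0.03,"wx": 0,"wy": 0,"wz": 0},{"x": 0,"y": 0.101,"z": 0.032,"wx": 0,"wy": 0,"wz": 0},{"x": 0,"y": 0.123,"z": 0.032,"wx": 0,"wy": 0,"wz": 0},{"x": 0,"y": 0.144,"z": 0.03,"wx": 0,"wy": 0,"wz": 0},{"x": 0,"y": 0.165,"z": 0.026,"wx": 0,"wy": 0,"wz": 0},{"x": 0,"y": 0.185,"z": 0.02,"wx": 0,"wy": 0,"wz": 0},{"x": 0,"y": 0.205,"z": 0.012,"wx": 0,"wy": 0,"wz": 0},{"x": 0,"y": 0.223,"z": 0.002,"wx": 0,"wy": 0,"wz": 0},{"x": 0,"y": 0.223,"z": 0.002,"wx": 0,"wy": 0,"wz": 0}]'

```text
clock: 38.3
position: [0.5339, 0.0544, 0.0823]
tool_rot: [-0.844, 1.565, 2.171]
force: [-3.8, 2.8, 0.1]
grip_width: 0.0192
```

servo_tool --targets '[{"x": 0,"y": 0,"z": 0,"wx": 0,"wy": 0,"wz": 0},{"x": 0,"y": 0,"z": 0,"wx": 0,"wy": 0,"wz": 0},{"x": 0,"y": 0,"z": 0,"wx": 0,"wy": 0,"wz": 0},{"x": -0.1,"y": 0,"z": 0,"wx": 0,"wy": 0,"wz": 0},{"x": -0.2,"y": 0,"z": 0,"wx": 0,"wy": 0,"wz": 0},{"x": -0.35,"y": 0,"z": 0,"wx": 0,"wy": 0,"wz": 0},{"x": -0.35,"y": -0.1,"z": 0.1,"wx": 0,"wy": 0,"wz": 0},{"x": -0.35,"y": -0.1,"z": 0.1,"wx": 0,"wy": 0,"wz": 0},{"x": -0.35,"y": -0.1,"z": 0.1,"wx": 0,"wy": 0,"wz": 0}]' --grip 0

```text
clock: 39.42
position: [0.4997, 0.0986, 0.2227]
tool_rot: [-0.891, 1.565, 2.126]
force: [0.5, -0.9, 0.3]
grip_width: 0.0426
```

```bash
python3 - <<'E'
from h import *
kang("ka11"); tb("tb7")
a=cv2.imread("pics/ka11.png")[90:400,200:460]; b=cv2.imread("pics/tb7.png")[95:305,130:510]
cv2.imwrite("pics/z.png",np.hstack([cv2.resize(a,(340,405)),cv2.copyMakeBorder(cv2.resize(b,(455,252)),0,153,0,0,0)]))
E
```

```text
keeper mod pi/2: 1.558 1023 | lever 0.050 r 0.1130 39.475 [0.4999 0.098  0.2227] [ 0.4 -1.4 -0.2] 0.0426
tray 0.74 ((0.48246246576309204, -0.40772759914398193), (0.15079791843891144, 0.19447071850299835), 83.43209075927734) med [ 0.481  -0.4061  0.005 ]
bin 0.63 ((0.5080047845840454, 0.3858729302883148), (0.10833794623613358, 0.12583652138710022), 83.77793884277344) med [0.5076 0.3909 0.0055]
```

View pics/z.png

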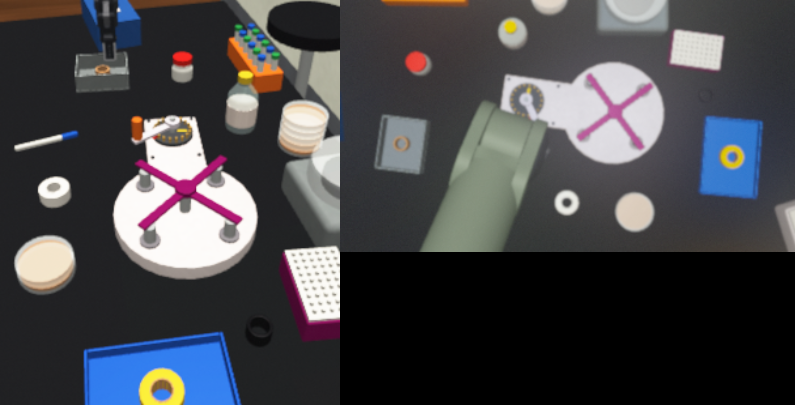

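The keeper is at 1.558, over the posts. The roll lies in the tray at (733,157), the core in the bin at (401,143), and the gripper is clear.

```bash
python3 -c "
from h import *
print(bot.job_done())"
```

```text
the job is handed in; nothing more can be done
None
```

The rack is empty and I handed the job in; the last pictures agreed with every step.

- **Opening the keeper:** Three lever strokes turned it to 0.77 rad, midway between the posts. Positive lever motion drives it; negative freewheels.
- **Emptying the posts:** Only the yellow roll and one cardboard core were on the rack. The roll now lies flat in the middle of the blue tray, and the core is in the grey bin. I left the white and black look-alike rings alone.
- **Closing the keeper:** Three more strokes brought it to about 1.56 rad, so the arms cover the posts again (target 1.571, ±0.17).

In the last check the gripper was open and raised clear of everything. The tray and bin had not moved. The bystanders looked in place by eye; I did not remeasure them. The grip never slackened. Closing on things showed only a brief 9–13 N upward wrist force, far below the limit. The clock stood at about 39.6 s of 210 s, and no check failed.

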